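# Set the bench shaker to fast and start it

## Robot

A 6-joint arm with a two-finger parallel gripper is mounted at the origin on the work surface; the furniture and walls round the work are solid. World frame = base frame: x ahead of the robot, y to its left, z up, the work surface at z = 0. Lengths are in m, angles in rad, forces in N, time in s.
With the tool pointing down it reaches from about 0.25 to 0.725 m from the base axis. Payload 9.7 kg.
Tool frame: the origin (TCP) lies midway between the tips of the shut fingers; the grasp point (between the pads) lies behind it (bot.tcp_to_grasp is the z of the grasp point in the tool frame, in m); z points along the fingers, y is the line along which they close (so a half turn about z gives the same grasp; the last joint's range is limited). The gripper opens to 85 mm and grips with 20 to 120 N. Pads are 22 mm wide; open, the fingers measure 114 mm over their backs; the gripper's body (76 mm by 85 mm) begins 54 mm behind the grasp point. The pads swing forward as they close: fully open they stand 13 mm farther back than shut.
Start: joints at [-1.274, 0.087, 0.176, 1.66, 0, 1.571], TCP at [0.161, -0.526, 0.209] pointing down, gripper open.
Joint ranges: [-3.13, 3.13], [-0.85, 1.81], [-1.15, 1.24], [-2.2, 2.28], [-1.44, 1.52], [-3.14, 3.14]. Speed limits (rad/s): [2.22, 2.22, 2.57, 3.14, 3.14, 3.14].

## Interface

Orientations are given as a rotation vector (axis times angle).
In Python, from workcell import bot gives the robot as it stands. The module is installed in compiled form; this text tells all that it offers.
- The arm moves only by the shell command python3 -m creep 'ROWS' [FORCE]. ROWS is JSON, one flat list of numbers, 7 for each row, row after row: the shift along the tool's x, y, z in mm, then the turn, a rotation vector about the tool's x, y, z in degrees, then the closure, from -1 (fully open) to 1 (shut). A call has 1 to 5 rows; each row shifts and turns the commanded pose from where the row before left it, along the tool's axes as they then stand; what a row does not reach is not made up. A row lasts 1/12 s, in which the tool goes at most 41.7 mm and 7.16 degrees, less where a joint would pass 70% of its speed; a pose out of reach is approached as far as the arm can. A call with a gripper value outside its range is refused whole. The fingers move at their own pace and stop on an object; FORCE is the grip in N (left out, the last holds). Time passes only in rows, so rows that do not move let the fingers close. It gives the time, the measured TCP pose, the force, the opening and the grip force at its end, in the units of the state.
- bot.observe(): the state, without advancing time (a new reading comes with each control period).
- bot.camera(name): name is "side" or "top"; returns a dict with "frame" (480x640x3 uint8, red, green, blue), "range_z" (480x640 float32, m along the optical axis (not along the pixel's ray), 0 where there is no reading), "intrinsics" (3x3 intrinsics, pixels), "k1" (the pictures are not rectified: a ray, as slopes to the right and down, at radius r is drawn at 1 + k1 r^2 times it, then the intrinsics apply), "R" (3x3) and "t" (3): a world point X has camera coordinates R X + t. Camera axes: x right, y down, z forward; pixel columns grow to the right and rows downward; lengths in m; the calibration is good to about 2 mm. A picture is of the moment at which its call begins.
- bot.sign_off(): hands the job in; it is judged then, once.
The state is a dict: "time_s": time; "q": joint angles; "qd": joint speeds; "joint_torque": joint torques, N m; "eef_pos": TCP position; "ee_rot": TCP orientation; "ft_force": force on the tool from outside, world axes, zero at the start; "wrist_torque": the same for the moment, N m; "width": finger opening in m; "grip_force": force on a finger pad.
Only numpy, scipy, OpenCV 4.12 (cv2) and the standard library are available. Lean on these libraries where they do the work, as an engineer would, in place of code of your own. Each camera call takes 0.05 s, during which the arm holds its last target. There are 200 camera calls.

## Task

Push the shaker's slide lever from off, past the first detent (slow), all the way to the second stop (fast), so that it stays there when let go. Then press the round start button fully down and let it come up again. Do not start the shaker before the lever stands at fast, and leave the vials, the bottle and the tape roll where they are.

Things in the scene. Friction and masses are not known exactly. Their poses are not given: they have to be found in the camera images.
- shaker: bench shaker, fixed: white housing 146 (x) x 200 (y) mm, top at z = 52 mm. Origin: centre of its underside; x to its back, y to its left seen from its front (control side, -x), z up. On top along x = -48 mm: slide lever on the right, start button on the left. Behind them a platform (x -13 to +69, y -84 to +84, top z = 70 mm) with 8 wells, three vials in its back row, tops at z = 121 mm
- lever (a joint): travel of the slide lever in m, along the shaker's +y: 0 = off (start), 0.024 = first detent (slow, one bar mark), 0.048 = second, hard stop (fast, two bars). Sprung balls make humps at 0.011 and 0.037: let go between them it slips to 0.024, past 0.037 it snaps home to 0.048. It takes about 9 N to leave off and again to climb the second hump
- lever_paddle (a point): centre of the lever's black paddle, a rounded block 28 (shaker x) x 14 (y, sliding direction) x 36 mm high, from 72 to 108 mm above the bench, on a thin steel stalk; 90 mm above the bench, moving with the lever. Shaker frame: x = -48, y = -36 mm at off, +12 mm at fast. Behind the slot a dark block with the sprung balls, top at z = 71 mm, x -32 to -15 mm. Push on the paddle's -y face
- start (a joint): stroke of the start button in m, 0 = up, 0.006 = fully down (5 N); springs back when let go; counts as pressed beyond 0.004
- start_top (a point): centre of the top of the round start button, a grey cap 26 mm across in a 42 mm dark steel collar 12 mm high; 70 mm above the bench when up. Shaker frame: x = -48, y = +72 mm; pressed straight down
- vial_a: loose glass vial 28 mm across and 59 mm tall, in a well of the platform's back row at the right end; origin at the centre of its base
- vial_b: loose vial like the first, in the back row, left of the middle; origin at the centre of its base
- vial_c: loose vial like the first, in the back row at the left end; origin at the centre of its base
- bottle: loose reagent bottle with a blue screw cap, 57 mm across and 100 mm tall, standing on the bench left of the shaker; origin at the centre of its base
- tape: loose roll of black tape, 58 mm across and 18 mm high, lying on the bench in front of the shaker; origin at the centre of its underside

How it is judged:
By the outcome, as a careful person would: the job done as asked, in the order asked, and still so for the second after the job is handed in, with the robot touching nothing.
It also fails if it takes over 38 s, if anything falls off the work surface, if the arm or the gripper's body presses on something with over 40 N, if the wrist force passes 120 N, or if a joint passes its speed limit or range.

## Working session

There is one attempt and no reset: what is moved stays moved. The work goes in short steps, Python scripts to look and compute and a shell command to move; the robot and the scene stay as the last step left them, time stands still between calls to the robot, and variables do not carry over. Pictures are saved under pics/ and viewed, at most 10 in all, crops included, and the job is handed in when it is done.

```bash
mkdir -p pics; cat > h.py <<'E'
import numpy as np,cv2
from workcell import bot
def pix2ray(c,u,v):
    K=c["intrinsics"];x=(u-K[0,2])/K[0,0];y=(v-K[1,2])/K[1,1];a,b=x,y
    for _ in range(20):
        s=1+c["k1"]*(a*a+b*b);a,b=x/s,y/s
    return a,b
def onz(c,u,v,z):
    a,b=pix2ray(c,u,v);R=np.array(c["R"]);t=np.array(c["t"])
    o=-R.T@t;d=R.T@np.array([a,b,1.]);return o+d*(z-o[2])/d[2]
def depth(c,u,v):
    a,b=pix2ray(c,u,v);z=c["range_z"][int(v),int(u)];return np.array(c["R"]).T@(np.array([a*z,b*z,z])-np.array(c["t"]))
def snap(n,f):
    c=bot.camera(n);cv2.imwrite("pics/"+f,c["frame"][:,:,::-1]);return c
E
python3 - <<'E'
from h import *
for n in("top","side"):
    c=snap(n,n+"0.png");print(n,c["intrinsics"],c["k1"],-np.array(c["R"]).T@c["t"],c["R"])
o=bot.observe();print(o["eef_pos"],o["ee_rot"],o["ft_force"],o["time_s"],o["width"],bot.tcp_to_grasp)
E
```

```text
top [[485.22638385   0.         322.8466087 ]
 [  0.         485.22638385 237.76286204]
 [  0.           0.           1.        ]] 0.04380907090797262 [0.30464325 0.06757442 0.9291498 ] [[ 0.13830869 -0.99038732  0.00191654]
 [-0.96649583 -0.13539421 -0.2180693 ]
 [ 0.21623256  0.02830855 -0.9759314 ]]
side [[566.00430744   0.         317.68644319]
 [  0.         566.00430744 242.38609841]
 [  0.           0.           1.        ]] -0.1083268351786845 [ 0.44890847 -0.42541245  0.75829075] [[ 0.99635508 -0.08500019 -0.00717785]
 [-0.07188109 -0.79130185 -0.60718572]
 [ 0.04593106  0.60548852 -0.79452752]]
[ 0.16080877 -0.52574651  0.20857295] [-3.10594672e+00 -4.64381662e-01  2.76557680e-04] [ 0.16109993 -0.33835027 -0.08726902] 0.1 0.08549909659986409 -0.0187
```

View pics/top0.png

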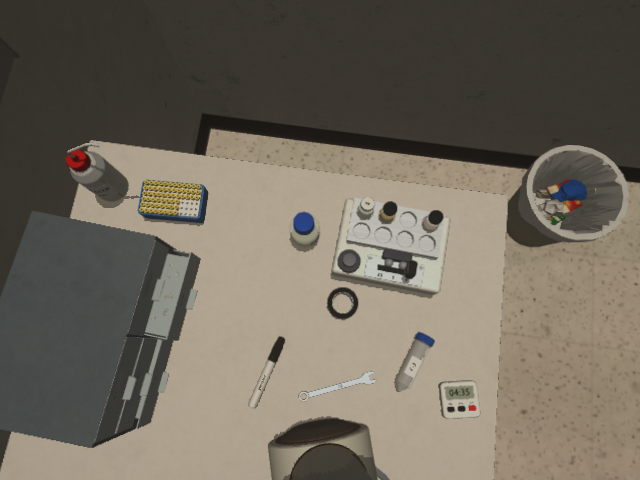

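View pics/side0.png

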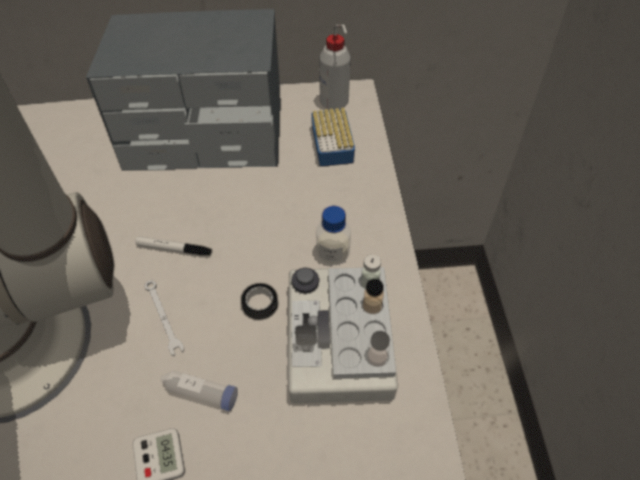

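Top view: shaker at about (392,245), button (348,261), lever paddle about (410,269), tape (343,303), bottle (304,228). In the side view the button is at (305,279) and the paddle at (305,333).

```bash
python3 - <<'E'
import cv2
a=cv2.imread("pics/top0.png")[190:300,325:455];b=cv2.imread("pics/side0.png")[260:400,280:400]
a=cv2.resize(a,None,fx=4,fy=4,interpolation=2);b=cv2.resize(b,None,fx=4,fy=4,interpolation=2)[:,:]
cv2.imwrite("pics/ca.png",a);cv2.imwrite("pics/cb.png",b)
E
```

```text
(no output)
```

View pics/ca.png

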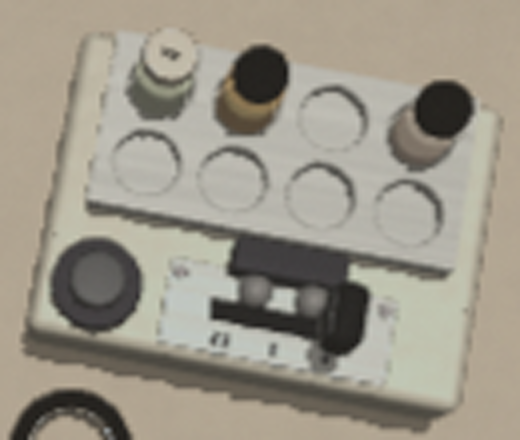

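View pics/cb.png

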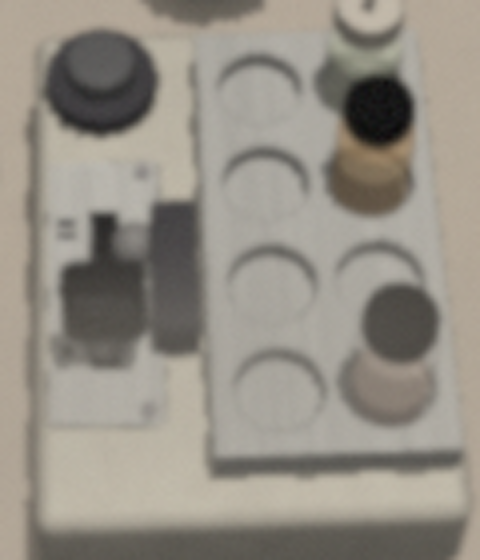

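Crops: the button cap is at top (349.5,258.8) and side (304.5,275). The platform's front corners are at top (347,240.8) and (436.8,257.5), and the lever is at off.

```bash
python3 - <<'E'
from h import *
c=bot.camera("top");s=bot.camera("side")
A=lambda x,y:(325+x/4,190+y/4);B=lambda x,y:(280+x/4,260+y/4)
L=[("top",c,A(98,275),(-48,72)),("top",c,A(88,203),(-13,84)),("top",c,A(447,268),(-13,-84)),("top",c,A(114,32),(69,84)),
("side",s,B(98,60),(-48,72)),("side",s,B(197,38),(-13,84)),("side",s,B(212,458),(-13,-84)),("side",s,B(462,450),(69,-84))]
def fit(L):
    P=np.array([onz(k,*p,.07)[:2] for _,k,p,_ in L]);M=np.array([m for *_,m in L])/1e3
    pc,mc=P.mean(0),M.mean(0);z=np.sum((P-pc)@[1,1j]*np.conj((M-mc)@[1,1j]));th=np.angle(z)
    R=np.array([[np.cos(th),-np.sin(th)],[np.sin(th),np.cos(th)]]);t=pc-R@mc
    print(np.degrees(th),t,"resid mm\n",((P-(M@R.T+t))*1e3).round(1));return R,t
fit(L[:4]);fit(L[4:]);R,t=fit(L)
for n,x,y in(("paddle off",-48,-36),("fast",-48,12),("button",-48,72),("prepush",-48,-80)):print(n,R@np.array([x,y])/1e3+t)
print(onz(c,*A(350,300),.108),onz(s,*B(105,265),.108))
print(cv2.Rodrigues(np.array(bot.observe()["ee_rot"]))[0])
E
```

```text
-2.74802637353461 [ 0.50555113 -0.0339933 ] resid mm
 [[ 2.3 -0.5]
 [-1.  -2.1]
 [-0.2  2.4]
 [-1.1  0.2]]
-3.7037290064813484 [ 0.5083987  -0.03569502] resid mm
 [[-0.8  1.6]
 [ 0.6 -1.6]
 [ 0.2 -0.3]
 [ 0.1  0.3]]
-3.033324374017127 [ 0.50686069 -0.03483404] resid mm
 [[ 0.6  0.1]
 [-2.7 -1.3]
 [-1.1  3.2]
 [-2.8  1.4]
 [ 1.6  1.3]
 [ 3.1 -2.4]
 [ 0.7 -0.9]
 [ 0.6 -1.4]]
paddle off [ 0.45702294 -0.0682436 ]
fast [ 0.45956295 -0.02031085]
button [0.46273795 0.03960509]
prepush [ 0.4546946  -0.11218195]
[ 0.46057861 -0.06707144  0.108     ] [ 0.45998979 -0.0654249   0.108     ]
[[ 9.56279212e-01  2.92455129e-01 -2.59514022e-04]
 [ 2.92455240e-01 -9.56278965e-01  6.88774363e-04]
 [-4.67322050e-05 -7.34556840e-04 -9.99999729e-01]]
```

```bash
python3 -m creep '[0,0,0,0,0,6.75,1, 0,0,0,0,0,6.75,1, 0,0,0,0,0,6.75,1, 20,-30,0,0,0,0,1, 20,-30,0,0,0,0,1]' 30; python3 -m creep '[20,-30,0,0,0,0,1, 20,-30,0,0,0,0,1, 20,-30,0,0,0,0,1, 20,-30,0,0,0,0,1, 20,-30,0,0,0,0,1]'
```

```text
time_s: 0.62
eef_pos: [0.2038, -0.4681, 0.2083]
ee_rot: [-3.139, 0.095, 0.001]
ft_force: [-0.2, -0.0, -0.3]
width: 0.0256
grip_force: 0.0
time_s: 1.03
eef_pos: [0.3131, -0.3227, 0.2092]
ee_rot: [3.14, -0.09, 0.0]
ft_force: [1.1, -0.5, 0.6]
width: -0.0
grip_force: 0.0
```

```bash
python3 -m creep '[26,-30,0,0,0,0,1, 26,-30,0,0,0,0,1, 26,-30,0,0,0,0,1, 26,-30,0,0,0,0,1, 26,-30,0,0,0,0,1]'; python3 -m creep '[0,-30,0,0,0,0,1, 0,-30,0,0,0,0,1, 0,0,25,0,0,0,1, 0,0,25,0,0,0,1, 0,0,0,0,0,0,1]'
python3 - <<'E'
from h import *
c=snap("top","t1.png")
a=cv2.resize(c["frame"][170:310,310:480,::-1],None,fx=4,fy=4,interpolation=2);cv2.imwrite("pics/t1c.png",a)
s=snap("side","s1.png")
b=cv2.resize(s["frame"][250:400,240:410,::-1],None,fx=4,fy=4,interpolation=2);cv2.imwrite("pics/s1c.png",b)
E
```

```text
time_s: 1.45
eef_pos: [0.4518, -0.18, 0.2093]
ee_rot: [3.14, -0.089, 0.001]
ft_force: [0.1, -1.2, -0.1]
width: 0.0003
grip_force: 0.0
time_s: 1.87
eef_pos: [0.4525, -0.1208, 0.1549]
ee_rot: [-3.139, 0.087, 0.009]
ft_force: [-1.0, 1.3, -1.2]
width: -0.0005
grip_force: 0.0
```

View pics/s1c.png

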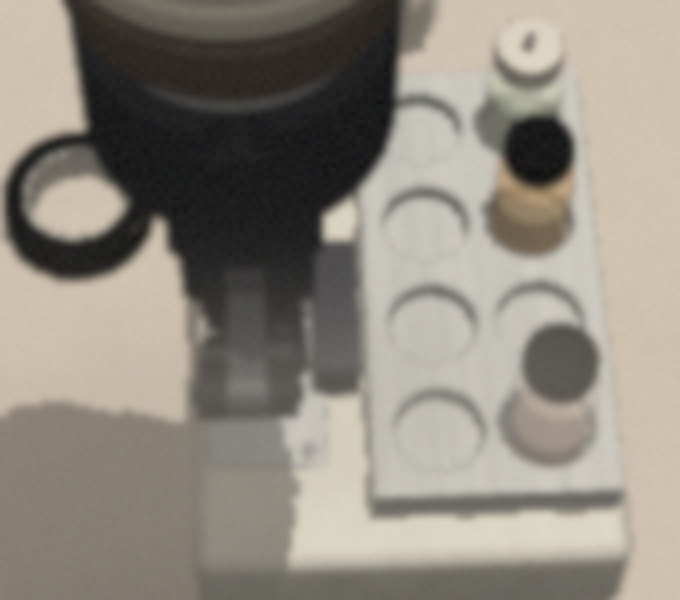

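The side crop shows the fingertips near (250,420), just in front of the paddle on its -y side. They are clear of the sprung-ball block (335,315) and the vials. Next I descend beside the paddle.

```bash
python3 -m creep '[1,0,24,0,0,0,1, 0,0,24,0,0,0,1, 0,0,22,0,0,0,1, 0,0,0,0,0,0,1, 0,0,0,0,0,0,1]'; python3 -m creep '[0,-10,0,0,0,0,1, 0,-10,0,0,0,0,1, 0,-5,0,0,0,0,1, 0,0,0,0,0,0,1, 0,0,0,0,0,0,1]'
```

```text
time_s: 2.38
eef_pos: [0.4552, -0.1224, 0.0903]
ee_rot: [-3.14, 0.09, 0.0]
ft_force: [0.8, -0.0, 0.2]
width: -0.0001
grip_force: 0.0
time_s: 2.8
eef_pos: [0.457, -0.0965, 0.0899]
ee_rot: [3.14, -0.087, 0.001]
ft_force: [0.8, 0.8, 0.3]
width: 0.0002
grip_force: 0.0
```

```bash
python3 -m creep '[-1,-4,4,0,0,0,1, 0,-6,0,0,0,0,1, 0,-6,0,0,0,0,1, 0,-6,0,0,0,0,1, 0,0,0,0,0,0,1]'; python3 -m creep '[0,-6,0,0,0,0,1, 0,-6,0,0,0,0,1, 0,-6,0,0,0,0,1, 0,-4,0,0,0,0,1, 0,0,0,0,0,0,1]'
```

```text
time_s: 3.22
eef_pos: [0.4566, -0.0744, 0.085]
ee_rot: [3.14, -0.088, -0.001]
ft_force: [-0.8, -0.7, -1.3]
width: 0.0005
grip_force: 0.6
time_s: 3.63
eef_pos: [0.4582, -0.0527, 0.0853]
ee_rot: [3.139, -0.088, 0.0]
ft_force: [-0.3, -3.7, -0.4]
width: 0.0002
grip_force: 1.9
```

```bash
python3 -m creep '[0,-4,0,0,0,0,1, 0,-3,0,0,0,0,1, 0,0,0,0,0,0,1]'; python3 -m creep '[0,-3,0,0,0,0,1, 0,-2,0,0,0,0,1, 0,0,0,0,0,0,1]'
```

```text
time_s: 3.88
eef_pos: [0.4586, -0.0453, 0.0852]
ee_rot: [-3.14, 0.088, -0.0]
ft_force: [-0.5, -0.1, -0.1]
width: -0.0
grip_force: 0.1
time_s: 4.13
eef_pos: [0.4588, -0.0405, 0.0852]
ee_rot: [-3.14, 0.088, -0.0]
ft_force: [-0.3, -0.3, 0.3]
width: -0.0
grip_force: 0.0
```

```bash
python3 -m creep '[0,-3,0,0,0,0,1, 0,-2,0,0,0,0,1, 0,0,0,0,0,0,1]'; python3 -m creep '[0,-3,0,0,0,0,1, 0,0,0,0,0,0,1]'; python3 -m creep '[0,-2,0,0,0,0,1, 0,0,0,0,0,0,1]'
```

```text
time_s: 4.38
eef_pos: [0.4591, -0.0357, 0.0852]
ee_rot: [-3.14, 0.088, -0.0]
ft_force: [0.1, 0.5, 0.1]
width: 0.0005
grip_force: 0.0
time_s: 4.55
eef_pos: [0.4592, -0.0336, 0.0852]
ee_rot: [3.138, -0.089, -0.0]
ft_force: [-1.0, -6.2, -0.9]
width: -0.0003
grip_force: 2.6
time_s: 4.72
eef_pos: [0.4593, -0.0329, 0.0852]
ee_rot: [3.136, -0.091, -0.0]
ft_force: [-1.6, -12.7, -0.5]
width: 0.0
grip_force: 6.2
```

```bash
python3 -m creep '[0,10,0,0,0,0,1, 0,15,0,0,0,0,1, 0,5,-25,0,0,0,1, 0,0,-30,0,0,0,1, 0,0,-30,0,0,0,1]'; python3 -m creep '[0,40,-10,0,0,0,1, 0,40,0,0,0,0,1, 0,0,0,0,0,0,1]'
python3 - <<'E'
from h import *
c=snap("top","t2.png");s=snap("side","s2.png")
f=lambda k,x,y:cv2.resize(k["frame"][y:y+140,x:x+100,::-1],None,fx=4,fy=4,interpolation=2)
cv2.imwrite("pics/c2.png",np.hstack([f(c,335,180),f(s,280,255)]))
E
```

```text
time_s: 5.13
eef_pos: [0.457, -0.0614, 0.1708]
ee_rot: [-3.14, 0.09, 0.002]
ft_force: [0.6, 0.1, 0.5]
width: -0.0001
grip_force: 0.0
time_s: 5.38
eef_pos: [0.4531, -0.1457, 0.181]
ee_rot: [3.139, -0.094, 0.003]
ft_force: [-0.0, 1.6, -0.2]
width: 0.0
grip_force: 0.0
```

View pics/c2.png

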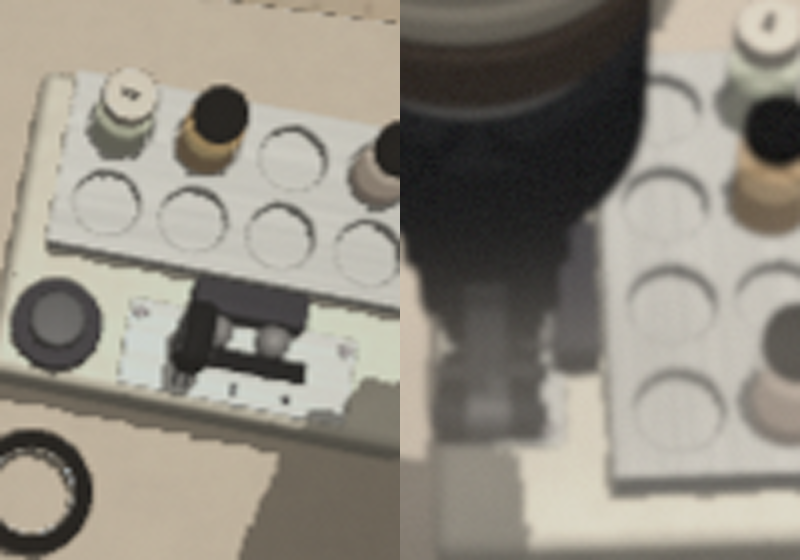

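The left half shows the paddle at (197,330), at the left end of the slot, with off and slow uncovered to its right. That means fast is reached, and the vials and tape are unmoved. Next I move over the button.

```bash
python3 -m creep '[0,-40,0,0,0,0,1, 0,-40,0,0,0,0,1, 0,-40,0,0,0,0,1, 0,-40,0,0,0,0,1, 0,-26,0,0,0,0,1]'; python3 -m creep '[0,0,30,0,0,0,1, 0,0,30,0,0,0,1, 0,0,25,0,0,0,1, 0,0,0,0,0,0,1, 0,0,0,0,0,0,1]'
python3 - <<'E'
from h import *
print(onz(bot.camera("top"),384.25,262.5,.108))
s=snap("side","s3.png")
cv2.imwrite("pics/c3.png",cv2.resize(s["frame"][220:370,240:400,::-1],None,fx=4,fy=4,interpolation=2))
E
```

```text
time_s: 5.9
eef_pos: [0.4614, 0.0092, 0.1806]
ee_rot: [-3.111, 0.0, 0.001]
ft_force: [0.0, -0.3, -0.7]
width: -0.0002
grip_force: 0.0
time_s: 6.32
eef_pos: [0.4609, 0.0074, 0.0954]
ee_rot: [-3.111, 0.006, 0.004]
ft_force: [-1.0, 0.4, -0.1]
width: -0.0
grip_force: 0.0
[ 0.45816261 -0.01881446  0.108     ]
```

View pics/c3.png

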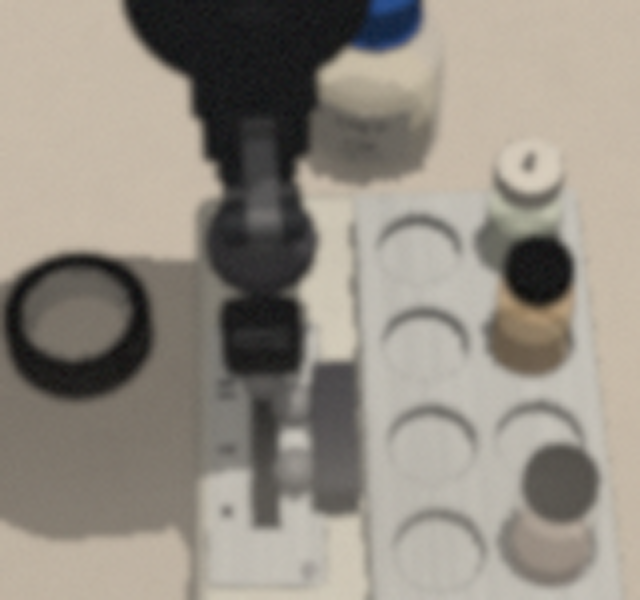

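The side crop shows the lever at fast (two bars visible at (228,390), paddle (262,335)). The fingertips are over the near part of the button (262,240), short of its centre, so I'll check which joint is blocking.

```bash
python3 - <<'E'
from h import *
o=bot.observe();print(np.round(o["q"],3),np.round(o["qd"],3),o["eef_pos"])
print(cv2.Rodrigues(np.array(o["ee_rot"]))[0].round(3))
E
```

```text
[-0.005 -0.137 -0.259  1.447  0.031  3.141] [-0.    -0.006  0.012 -0.005 -0.002 -0.001] [0.46246768 0.00723197 0.09758435]
[[ 1.    -0.004  0.002]
 [-0.004 -1.     0.031]
 [ 0.001 -0.031 -1.   ]]
```

Joint 6 is at its limit, so I raise and yaw the tool the other way; the button is round, so yaw doesn't matter.

```bash
python3 -m creep '[0,0,-30,0,0,0,1, 0,0,0,0,0,-7,1, 0,0,0,0,0,-7,1, 0,0,0,0,0,-7,1, 0,0,0,0,0,0,1]';  python3 -m creep '[0,0,0,0,0,0,1, 0,0,0,0,0,0,1]'
```

```text
time_s: 6.83
eef_pos: [0.4628, 0.0062, 0.128]
ee_rot: [-3.059, -0.57, -0.013]
ft_force: [-1.0, 0.4, 0.2]
width: -0.0
grip_force: 0.0
time_s: 7.0
eef_pos: [0.4622, 0.0063, 0.1268]
ee_rot: [-3.062, -0.555, -0.01]
ft_force: [0.4, -0.4, -0.4]
width: 0.0001
grip_force: 0.0
```

```bash
python3 - <<'E'
from h import *
o=bot.observe();R=cv2.Rodrigues(np.array(o["ee_rot"]))[0]
d=np.cross(R[:,2],[0,0,-1]);print("turn deg tool",np.degrees(R.T@d).round(2))
print("shift mm",(R.T@(np.array([.4635,.0400,.095])-o["eef_pos"])*1e3).round(1),np.round(o["q"],3))
E
```

```text
turn deg tool [-1.62 -0.68  0.  ]
shift mm [ 12.6 -30.2  32.8] [-0.007 -0.139 -0.205  1.504  0.031  2.776]
```

```bash
python3 -m creep '[0,0,0,-1.6,-0.7,0,1, 6,-16,0,0,0,0,1, 6,-16,0,0,0,0,1, 0,0,15,0,0,0,1, 0,0,15,0,0,0,1]'; python3 -m creep '[0,0,0,0,0,0,1, 0,0,0,0,0,0,1]'
python3 - <<'E'
from h import *
o=bot.observe();R=cv2.Rodrigues(np.array(o["ee_rot"]))[0]
print(R[:,2].round(3),"shift mm",(R.T@(np.array([.4635,.0400,.075])-o["eef_pos"])*1e3).round(1),np.round(o["q"],3))
s=snap("side","s4.png")
cv2.imwrite("pics/c4.png",cv2.resize(s["frame"][220:370,240:400,::-1],None,fx=4,fy=4,interpolation=2))
E
```

```text
time_s: 7.42
eef_pos: [0.4624, 0.0414, 0.0965]
ee_rot: [-3.09, -0.564, -0.001]
ft_force: [-0.9, 0.2, -1.0]
width: -0.0002
grip_force: 0.0
time_s: 7.58
eef_pos: [0.4612, 0.0405, 0.0957]
ee_rot: [-3.09, -0.564, 0.004]
ft_force: [0.3, 1.0, 0.6]
width: -0.0
grip_force: 0.0
[-0.003  0.    -1.   ] shift mm [ 2.   1.3 20.7] [ 0.087 -0.131 -0.257  1.448  0.     2.868]
```

View pics/c4.png

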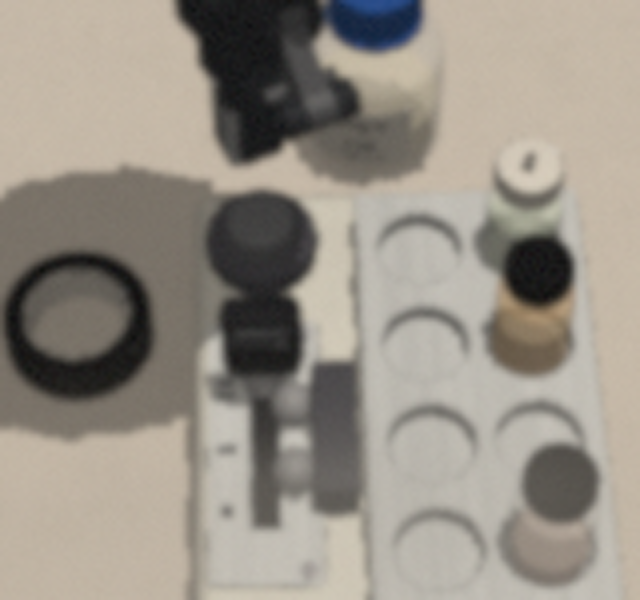

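The side crop shows the fingers near (240–350, 100–160), above and behind the button (262,225). I'll project the TCP into the picture to check the offset.

```bash
python3 - <<'E'
from h import *
s=bot.camera("side");t=bot.camera("top");o=bot.observe()
def pr(c,X):
    x=np.array(c["R"])@X+c["t"];a=x[:2]/x[2];a=a*(1+c["k1"]*a@a);K=c["intrinsics"];return np.array([K[0,0]*a[0]+K[0,2],K[1,1]*a[1]+K[1,2]])
for n,X in(("tcp",o["eef_pos"]),("tcp low",[.4612,.0405,.07]),("btn",[.4635,.04,.07])):
    p=pr(s,np.array(X));print(n,p,"crop",(p-[240,220])*4,"top",pr(t,np.array(X)))
b=onz(t,349.5,258.75,.07),onz(s,304.5,275,.07);print(b)
v,u=np.mgrid[262:272,300:312];print([depth(s,u_,v_).round(3) for u_,v_ in((305,254),(302,250),(310,250),(305,272),(305,275),(300,257))])
E
```

```text
tcp [302.47032915 264.79316375] crop [249.88131662 179.17265502] top [349.85122482 256.70667471]
tcp low [302.3988662  275.36769044] crop [249.59546482 221.47076178] top [348.91899999 259.87475769]
btn [303.98733894 275.53304419] crop [255.94935575 222.13217674] top [349.35705236 258.66289816]
(array([0.46337811, 0.03972563, 0.07      ]), array([0.46431582, 0.04087312, 0.07      ]))
[array([0.465, 0.   , 0.177]), array([0.462, 0.01 , 0.173]), array([ 0.471, -0.015,  0.206]), array([0.465, 0.044, 0.074]), array([0.465, 0.038, 0.074]), array([0.459, 0.03 , 0.131])]
```

```bash
python3 -m creep '[1,1,10,0,0,0,1, 1,0,8,0,0,0,1, 0,0,0,0,0,0,1, 0,0,0,0,0,0,1]'
python3 - <<'E'
from h import *
s=snap("side","s5.png");t=snap("top","t5.png")
f=lambda k,x,y:cv2.resize(k["frame"][y:y+110,x:x+75,::-1],None,fx=5,fy=5,interpolation=2)
cv2.imwrite("pics/c5.png",cv2.convertScaleAbs(np.hstack([f(s,270,210),f(t,320,200)]),alpha=1.8,beta=10))
E
```

```text
time_s: 8.07
eef_pos: [0.4633, 0.0402, 0.077]
ee_rot: [-3.09, -0.566, 0.005]
ft_force: [0.7, -0.1, 0.3]
width: -0.0001
grip_force: 0.0
```

View pics/c5.png

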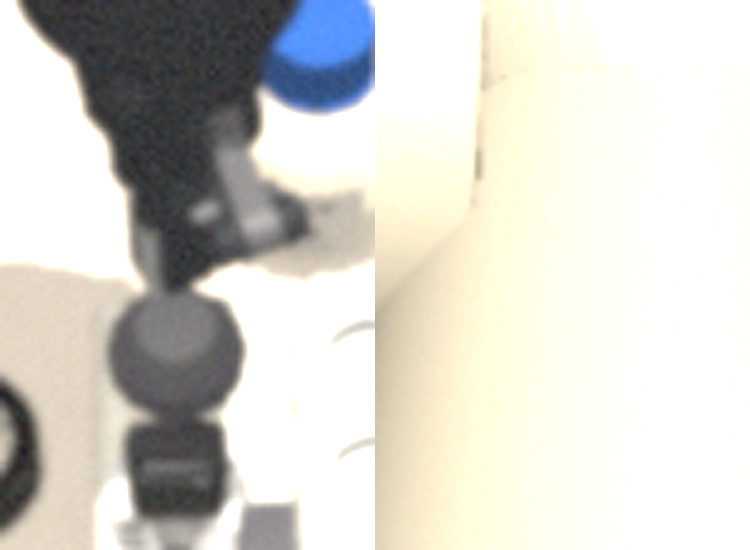

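The side crop shows the fingertip's lower end near (178,285), just beyond the cap centre (175,325). I'll use depth readings to see whether the tip sits high or is off in y.

```bash
python3 - <<'E'
from h import *
s=bot.camera("side")
for v in range(246,284,2):print(v,[tuple((depth(s,u,v)*1e3).round().astype(int)) for u in(299,302,305,308,312,320)])
E
```

```text
246 [(np.int64(458), np.int64(23), np.int64(165)), (np.int64(462), np.int64(22), np.int64(166)), (np.int64(466), np.int64(24), np.int64(162)), (np.int64(470), np.int64(31), np.int64(153)), (np.int64(476), np.int64(29), np.int64(154)), (np.int64(484), np.int64(-3), np.int64(197))]
248 [(np.int64(458), np.int64(21), np.int64(164)), (np.int64(462), np.int64(23), np.int64(159)), (np.int64(466), np.int64(28), np.int64(152)), (np.int64(470), np.int64(28), np.int64(153)), (np.int64(474), np.int64(3), np.int64(186)), (np.int64(483), np.int64(-7), np.int64(197))]
250 [(np.int64(458), np.int64(24), np.int64(155)), (np.int64(462), np.int64(23), np.int64(155)), (np.int64(466), np.int64(25), np.int64(152)), (np.int64(470), np.int64(23), np.int64(155)), (np.int64(474), np.int64(-1), np.int64(187)), (np.int64(483), np.int64(-9), np.int64(196))]
252 [(np.int64(458), np.int64(25), np.int64(150)), (np.int64(462), np.int64(24), np.int64(150)), (np.int64(466), np.int64(20), np.int64(154)), (np.int64(469), np.int64(-4), np.int64(186)), (np.int64(474), np.int64(-4), np.int64(186)), (np.int64(483), np.int6
[... 3494 characters left out ...]
 np.int64(73)), (np.int64(469), np.int64(33), np.int64(73)), (np.int64(475), np.int64(35), np.int64(70)), (np.int64(487), np.int64(44), np.int64(54))]
280 [(np.int64(456), np.int64(30), np.int64(74)), (np.int64(460), np.int64(29), np.int64(75)), (np.int64(464), np.int64(30), np.int64(74)), (np.int64(469), np.int64(28), np.int64(76)), (np.int64(475), np.int64(32), np.int64(69)), (np.int64(487), np.int64(44), np.int64(49))]
282 [(np.int64(455), np.int64(31), np.int64(68)), (np.int64(460), np.int64(27), np.int64(73)), (np.int64(464), np.int64(25), np.int64(75)), (np.int64(468), np.int64(27), np.int64(71)), (np.int64(474), np.int64(31), np.int64(66)), (np.int64(487), np.int64(38), np.int64(52))]
```

```bash
python3 -m creep '[0,0,4,0,0,0,1, 0,0,0,0,0,0,1]'; python3 -m creep '[0,0,3,0,0,0,1, 0,0,0,0,0,0,1]'; python3 -m creep '[0,0,3,0,0,0,1, 0,0,0,0,0,0,1]'
```

```text
time_s: 8.38
eef_pos: [0.4637, 0.0403, 0.0733]
ee_rot: [-3.089, -0.567, 0.003]
ft_force: [-0.9, 0.6, -0.7]
width: -0.0
grip_force: 0.0
time_s: 8.55
eef_pos: [0.4636, 0.0403, 0.0703]
ee_rot: [-3.09, -0.567, 0.004]
ft_force: [-0.2, 0.3, -0.2]
width: 0.0001
grip_force: 0.0
time_s: 8.72
eef_pos: [0.4636, 0.0403, 0.0673]
ee_rot: [-3.089, -0.567, 0.003]
ft_force: [-0.3, -0.3, -1.3]
width: -0.0
grip_force: 0.0
```

```bash
python3 -m creep '[0,0,4,0,0,0,1, 0,0,0,0,0,0,1]'; python3 -m creep '[0,0,4,0,0,0,1, 0,0,0,0,0,0,1]'; python3 - <<'E'
from h import *
s=bot.camera("side")
for v in range(262,284,2):print(v,[[int(x) for x in (depth(s,u,v)*1e3)] for u in(299,302,305,308)])
E
```

```text
time_s: 8.88
eef_pos: [0.4635, 0.0403, 0.0631]
ee_rot: [-3.089, -0.567, 0.004]
ft_force: [-0.1, -0.1, -0.6]
width: -0.0
grip_force: 0.0
time_s: 9.05
eef_pos: [0.4634, 0.0403, 0.0591]
ee_rot: [-3.089, -0.567, 0.004]
ft_force: [0.3, 0.2, -0.2]
width: 0.0003
grip_force: 0.0
262 [[457, 26, 124], [461, 24, 126], [464, 15, 137], [468, 7, 148]]
264 [[457, 30, 112], [460, 15, 134], [464, 7, 144], [468, -2, 158]]
266 [[456, 29, 109], [460, 12, 133], [464, 6, 141], [467, -2, 153]]
268 [[456, 30, 103], [460, 29, 104], [464, 7, 136], [467, -1, 148]]
270 [[456, 30, 99], [460, 32, 96], [464, 7, 131], [467, -2, 145]]
272 [[456, 31, 92], [460, 32, 90], [464, 26, 98], [469, 30, 92]]
274 [[456, 31, 87], [460, 33, 84], [464, 28, 91], [469, 29, 88]]
276 [[456, 36, 75], [460, 36, 74], [464, 37, 72], [469, 34, 75]]
278 [[455, 34, 73], [460, 34, 72], [464, 34, 70], [468, 32, 73]]
280 [[455, 31, 72], [459, 29, 73], [464, 30, 72], [468, 30, 72]]
282 [[455, 28, 71], [459, 27, 71], [464, 27, 71], [468, 25, 73]]
```

The fingertips really sit about 20 mm above the reported TCP, so I continue down until contact.

```bash
for i in 1; do :; done; python3 -m creep '[0,0,4,0,0,0,1, 0,0,0,0,0,0,1]'|sed -n '2p;4p'; python3 -m creep '[0,0,3,0,0,0,1, 0,0,0,0,0,0,1]'|sed -n '2p;4p'; python3 -m creep '[0,0,2,0,0,0,1, 0,0,0,0,0,0,1]'|sed -n '2p;4p'
```

```text
eef_pos: [0.4635, 0.0403, 0.0552]
ft_force: [-0.3, 0.0, -0.3]
eef_pos: [0.4636, 0.0403, 0.0523]
ft_force: [-0.3, 0.2, -0.1]
eef_pos: [0.4638, 0.0403, 0.0507]
ft_force: [-0.9, -0.4, 2.0]
```

Contact at TCP z ≈ 0.051. Next I press 6 mm.

```bash
python3 -m creep '[0,0,2,0,0,0,1, 0,0,2,0,0,0,1, 0,0,0,0,0,0,1]'|sed -n '2p;4p'; python3 -m creep '[0,0,2,0,0,0,1, 0,0,0,0,0,0,1]'|sed -n '2p;4p'; python3 -m creep '[0,0,1,0,0,0,1, 0,0,0,0,0,0,1]'|sed -n '2p;4p'
```

```text
eef_pos: [0.4638, 0.0403, 0.0467]
ft_force: [-0.9, 0.1, 3.5]
eef_pos: [0.4639, 0.0403, 0.0459]
ft_force: [-3.4, -0.3, 10.3]
eef_pos: [0.464, 0.0404, 0.0457]
ft_force: [-8.1, -0.9, 17.8]
```

```bash
python3 -m creep '[0,0,-5,0,0,0,1, 0,0,-10,0,0,0,1, 0,0,-30,0,0,0,1, 0,0,-40,0,0,0,1, 0,0,-40,0,0,0,1]'; python3 -m creep '[-40,0,0,0,0,0,1, -40,0,0,0,0,0,1, -40,0,0,0,0,0,1, 0,0,0,0,0,0,1, 0,0,0,0,0,0,1]'
python3 - <<'E'
from h import *
s=snap("side","s6.png");cv2.imwrite("pics/c6.png",cv2.convertScaleAbs(cv2.resize(s["frame"][190:380,230:410,::-1],None,fx=3,fy=3,interpolation=2),alpha=1.3))
E
```

```text
time_s: 10.6
eef_pos: [0.4631, 0.0402, 0.1697]
ee_rot: [-3.089, -0.567, 0.006]
ft_force: [0.3, 0.1, 1.1]
width: 0.0001
grip_force: 0.0
time_s: 11.02
eef_pos: [0.351, -0.0027, 0.17]
ee_rot: [3.09, 0.565, 0.002]
ft_force: [-0.1, 0.4, -0.2]
width: -0.0002
grip_force: 0.0
```

View pics/c6.png

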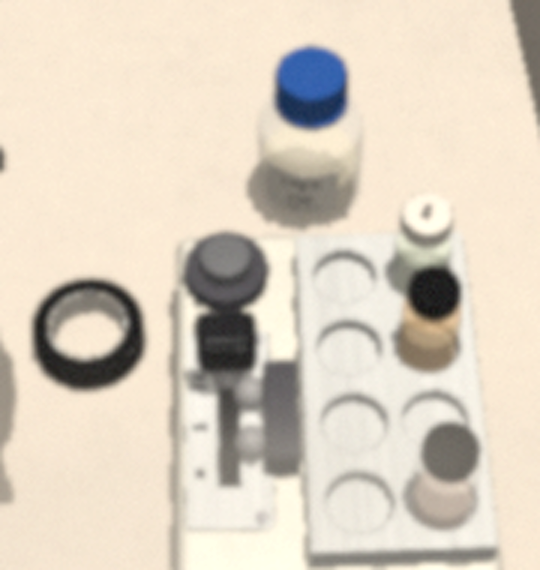

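The picture shows the lever at fast (225,340), the button up again (227,257), and the vials, bottle and tape in place.

```bash
python3 -c "from workcell import bot;print(bot.sign_off())"
```

```text
the job is handed in; nothing more can be done
None
```

The lever is at fast and stays there, the start button was then pressed to its stop and came back up, the vials, bottle and tape are where they were, and the job is handed in at about 11 s.

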